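Change over the finished bay of a twin-bay specimen cooler

TASK

One bay of the specimen cooler holds finished jars (orange lids); the other holds jars that must stay shut in and undisturbed (white lids). Slide open only the glass cover over the orange-lidded jars, stand those jars on the steel tray, stand all the waiting blue-lidded jars from the blue pad upright in the emptied bay (set them down, do not drop them), then slide the cover fully shut and after that press the start button in front of that bay. Leave the forceps, shears and wash bottle where they are.

Things in the scene. Friction and masses are not known exactly. Their poses are not given: they have to be found in the camera images.
- chest: White bench-top cooler, fixed, 235 (x) x 440 (y) x 159 mm high, grey control ledge along its front (-x, 100 mm high). Origin on the bench under the middle of its two bays, +y to its left bay. Bay centres at chest y +112.5 mm (left), -112.5 mm (right), each 185 (x) x 165 mm (y) inside; walls 25 mm and divider 60 mm wide, tops at z 135 mm; tracks front and back beyond x +-107 mm, tops at z 159 mm.
- drip_done: Fixed steel drip tray on the floor of the bay that holds the orange-lidded (finished) jars, 181 x 161 mm and 4 mm thick, so jars stand 4 mm above its origin (centre of its underside, 55 mm above the bench). Axes as the chest's. It is in the left bay or the right bay.
- pad: Blue absorbent bench pad, fixed, 240 mm (x) by 140 mm (y), 3 mm thick, origin at the centre of its underside; the waiting blue-lidded jars stand on it. It lies to the left or the right of the cooler.
- tray: Shallow steel tray, fixed, 220 mm (x) by 140 mm (y) outside, walls 4 mm thick and 18 mm high, floor about 4 mm thick, origin at the centre of its underside; on the other side of the cooler from the pad. Empty at the start.
- cover_left (a joint): How far the left bay's glass cover is slid open (m): 0 shut, 0.191 fully open (stop); it moves towards the chest's -y, under the right cover. Sliding takes about 2 N and it stays where it is left. A framed clear pane on the lower track, its top at z 143 mm. Open it fully: the whole bay is then clear, with its pull bar over the divider.
- cover_right (a joint): How far the right bay's glass cover has been slid open (m): 0 shut, 0.191 fully open (stop), it moves towards the chest's +y, over the left cover. Same friction. Its pane, on the upper track, has its top at z 155 mm.
- cover_left_grip (a point): Middle of the top edge (z 188 mm) of the left cover's black pull bar near the pane's outer edge: 12 mm thick along y (pinch it across y), 80 mm long along x, 45 mm tall. Keep the fingertips above z 157 mm (at most 30 mm below this point) to pass over the other pane. At chest (-30, +207) mm when shut; moves with the cover.
- cover_right_grip (a point): The same point on the right cover's pull bar, 33 mm above its pane; shut it is at chest (-30, -207) mm and moves with the cover.
- button_left (a joint): Travel of the green round start button on the ledge in front of the left bay (m): 0 up, 0.006 fully down (5 N, sprung, returns). It counts as pressed past 0.004.
- button_right (a joint): The same for the button in front of the right bay.
- button_left_top (a point): Centre of the top of the left start button (26 mm across), at chest (-147, +112.5) mm; press straight down.
- button_right_top (a point): Centre of the top of the right start button, at chest (-147, -112.5) mm.
- done1: Finished specimen jar with an orange lid, in one bay; 50 mm across and 70 mm tall (straight-sided, heavy base, about 0.18 kg); origin at the centre of its underside, z along its axis upward. Grip it across the lid, the top 20 mm. Two or three of these are present.
- done2: Finished specimen jar with an orange lid, in one bay; 50 mm across and 70 mm tall (straight-sided, heavy base, about 0.18 kg); origin at the centre of its underside, z along its axis upward. Grip it across the lid, the top 20 mm. Two or three of these are present.
- done3: Finished specimen jar with an orange lid, in one bay; 50 mm across and 70 mm tall (straight-sided, heavy base, about 0.18 kg); origin at the centre of its underside, z along its axis upward. Grip it across the lid, the top 20 mm. Two or three of these are present.
- keep1: Specimen jar with a white lid in the other bay, to be left alone; 50 mm across and 70 mm tall (straight-sided, heavy base, about 0.18 kg); origin at the centre of its underside, z along its axis upward. Grip it across the lid, the top 20 mm. One or two of these are present.
- keep2: Specimen jar with a white lid in the other bay, to be left alone; 50 mm across and 70 mm tall (straight-sided, heavy base, about 0.18 kg); origin at the centre of its underside, z along its axis upward. Grip it across the lid, the top 20 mm. One or two of these are present.
- fresh1: Waiting specimen jar with a blue lid, on the pad at the start; 50 mm across and 70 mm tall (straight-sided, heavy base, about 0.18 kg); origin at the centre of its underside, z along its axis upward. Grip it across the lid, the top 20 mm. Two to four of these are present.
- fresh2: Waiting specimen jar with a blue lid, on the pad at the start; 50 mm across and 70 mm tall (straight-sided, heavy base, about 0.18 kg); origin at the centre of its underside, z along its axis upward. Grip it across the lid, the top 20 mm. Two to four of these are present.
- fresh3: Waiting specimen jar with a blue lid, on the pad at the start; 50 mm across and 70 mm tall (straight-sided, heavy base, about 0.18 kg); origin at the centre of its underside, z along its axis upward. Grip it across the lid, the top 20 mm. Two to four of these are present.
- fresh4: Waiting specimen jar with a blue lid, on the pad at the start; 50 mm across and 70 mm tall (straight-sided, heavy base, about 0.18 kg); origin at the centre of its underside, z along its axis upward. Grip it across the lid, the top 20 mm. Two to four of these are present.
- forceps: Loose steel forceps with orange grips, 150 mm long, lying on the bench in front of the cooler; origin at the middle of its underside. Leave alone.
- shears: Loose steel bone shears, 145 mm long, lying on the bench in front of the cooler; origin at the middle of its underside. Leave alone.
- wash_bottle: White bottle with a red cap, 60 mm across, 150 mm tall, standing to the left of the cooler near its back; origin at the centre of its underside. Leave alone.
Things that resemble listed ones, but are neither listed nor needed, are in the scene too. Leave any green look-alike of the fresh2 alone. Leave any brown look-alike of the fresh1 alone.

How it is judged:
By the outcome, as a careful person would: the job done as asked, in the order asked, and still so for the second after the job is handed in, with the robot touching nothing.
Of done1, done2, done3 only 2 to 3 are there at a start; the rules pass over those that are not, and their reading is None.
Of keep1, keep2 only 1 to 2 are there at a start; the rules pass over those that are not, and their reading is None.
Of fresh1, fresh2, fresh3, fresh4 only 2 to 4 are there at a start; the rules pass over those that are not, and their reading is None.
At some moment in a run one of fresh1, fresh2, fresh3, fresh4 may be knocked a few centimetres aside while the robot is not near it.
It also fails if it takes over 210 s, if anything falls off the work surface, if the arm or the gripper's body presses on something with over 40 N, if the wrist force passes 120 N, or if a joint passes its speed limit or range.

ROBOT

A 6-joint arm with a two-finger parallel gripper is mounted at the origin on the work surface. World frame = base frame: x ahead of the robot, y to its left, z up, the work surface at z = 0. Lengths are in m, angles in rad, forces in N, time in s.
With the tool pointing down it reaches from about 0.35 to 0.975 m from the base axis. Payload 4.9 kg.
Tool frame: the origin (TCP) lies at the very end of the fingers, on their centre line; the grasp point (between the pads) lies ctrl.hold_point_z behind it (ctrl.hold_point_z is the distance from the TCP to the grasp point, in m); z points along the fingers, y is the line along which they close (so a half turn about z gives the same grasp; the last joint's range is limited). The gripper opens to 85 mm and grips with 20 to 120 N. Pads are 22 mm wide; open, the fingers measure 114 mm over their backs; the gripper's body (76 mm by 85 mm) begins 54 mm behind the grasp point. The pads swing forward as they close: fully open they stand 13 mm farther back than shut.
Start: joints at [-1.374, 0.053, 1.613, -0, 1.476, -0.119], TCP at [0.194, -0.594, 0.231] pointing down, gripper open.
Joint ranges: [-3.01, 3.01], [-1.01, 2.22], [0.06, 2.58], [-1.02, 4.17], [0.09, 2.62], [-3.14, 3.14]. Speed limits (rad/s): [2.57, 2.57, 3.14, 3.14, 3.14, 3.14].

INTERFACE

Orientations are given as a rotation vector (axis times angle).
In Python, from station import ctrl gives the robot as it stands. The module is installed in compiled form; this text tells all that it offers.
- The arm moves only by the tool jog_arm, never from a script. Its argument "deltas" is a list of rows, each a list of 3 entries, a list of its own where there are three numbers: the closure, from -1 (fully open) to 1 (shut), then the shift along the world's x, y, z scaled (see below), then the turn, a rotation vector about the world's x, y, z scaled (see below). A call has 1 to 12 rows; each row is the pose to reach, as a shift and turn from the pose commanded when the call began, turning the shorter way round; what a row does not reach only later rows make up. The controller multiplies each number of a shift by 0.4 m and each number of a turn by 180 degrees. A row lasts 1/12 s, in which the tool goes at most 41.7 mm and 7.16 degrees, less where a joint would pass 70% of its speed; a pose out of reach is approached as far as the arm can. A call with a number of a shift or a turn outside -1 to 1 is refused whole. A call with a gripper value outside its range is refused whole. The fingers move at their own pace and stop on an object; "squeeze" is the grip in N (left out, the last holds). Time passes only in rows, so rows that repeat a pose let the fingers close. It gives the time, the measured TCP pose, the force, the opening and the grip force at its end, in the units of the state.
- ctrl.get_obs(): the state, without advancing time (a new reading comes with each control period).
- ctrl.get_image(name): name is "scene" or "top" or "wrist"; returns the picture (384x512x3 uint8, red, green, blue); there is no depth.
- ctrl.get_calibration(name): a dict with "K" (3x3 intrinsics, pixels), "extrinsics" (4x4, takes a point from world to camera coordinates). Camera axes: x right, y down, z forward; pixel columns grow to the right and rows downward; lengths in m; the calibration is good to about 2 mm. A picture is of the moment at which its call begins: read the wrist's pose just before it. get_calibration takes no time and is no camera call; for the wrist camera it gives the pose at the moment of the call.
- ctrl.finish_job(): hands the job in; it is judged then, once.
The state is a dict: "t": time; "q": joint angles; "dq": joint speeds; "effort": joint torques, N m; "tool_pos": TCP position; "tool_rot": TCP orientation; "contact_force": force on the tool from outside, world axes, zero at the start; "wrist_torque": the same for the moment, N m; "opening": finger opening in m; "grip_force": force on a finger pad.
Only numpy, scipy, OpenCV 4.12 (cv2) and the standard library are available. Lean on these libraries where they do the work, as an engineer would, in place of code of your own. Each camera call takes 0.05 s, during which the arm holds its last target. There are 200 camera calls.

## Working session

There is one attempt and no reset: what is moved stays moved. The work goes in short steps, Python scripts to look and compute and a tool call to move; the robot and the scene stay as the last step left them, time stands still between calls to the robot, and variables do not carry over. Pictures are saved under pics/ and viewed, at most 14 in all, crops included, and the job is handed in when it is done.

Besides the shell and the picture viewer there is one more tool, called after "Request:" by a JSON object that holds its "fn" and its "kwargs", one argument or row to a line. jog_arm: Moves the arm, as the interface text tells. Its arguments: {"type":"object","properties":{"deltas":{"type":"array","items":{"type":"array"}},"squeeze":{"type":"number"}},"required":["deltas"]}

```bash
mkdir -p pics; python3 - <<'E'
from station import ctrl
import cv2,numpy as np
for n in("top","scene"):
    im=ctrl.get_image(n); cv2.imwrite(f"pics/{n}0.png",cv2.cvtColor(im,cv2.COLOR_RGB2BGR)); c=ctrl.get_calibration(n); print(n,np.round(c["K"],1).tolist(),np.round(c["extrinsics"],3).tolist())
print(ctrl.hold_point_z); o=ctrl.get_obs();print(o)
E
```

```text
top [[437.5, 0.0, 263.6], [0.0, 437.5, 192.3], [0.0, 0.0, 1.0]] [[0.028, -1.0, 0.009, -0.058], [-0.99, -0.029, -0.137, 0.52], [0.138, -0.005, -0.99, 1.285], [0.0, 0.0, 0.0, 1.0]]
scene [[401.8, 0.0, 252.3], [0.0, 401.8, 189.9], [0.0, 0.0, 1.0]] [[-0.078, 0.997, 0.003, 0.095], [0.682, 0.055, -0.729, -0.256], [-0.727, -0.055, -0.684, 1.62], [0.0, 0.0, 0.0, 1.0]]
0.0187
{'t': 0.1, 'q': array([-1.37401336e+00,  5.33084483e-02,  1.61418370e+00,  1.02003839e-05,
        1.47601161e+00, -1.19012079e-01]), 'dq': array([ 0.00096694, -0.00177807, -0.00322277, -0.00154285, -0.00139214,
        0.0003479 ]), 'effort': array([-1.07459611e-03, -3.94906425e+01, -3.71362209e+01, -2.15234272e-04,
        3.96691423e-03, -1.29313392e-06]), 'tool_pos': array([ 0.1939898 , -0.59352399,  0.23015892]), 'tool_rot': array([-3.10062539e+00, -4.93689198e-01,  1.00704466e-04]), 'contact_force': array([ 0.24107535, -0.12327929, -0.34702957]), 'wrist_torque': array([-0.05131494,  0.03321556, -0.04345759]), 'grip_force': 0.0, 'opening': 0.08547949837376054}
```

View pics/top0.png

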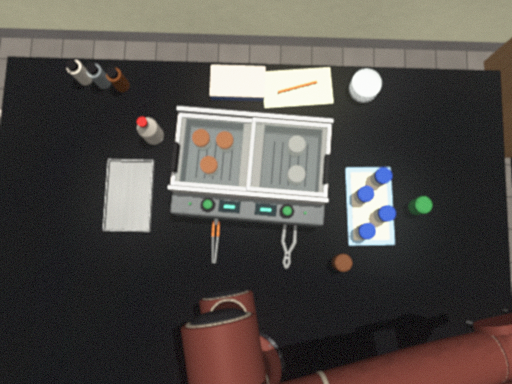

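View pics/scene0.png

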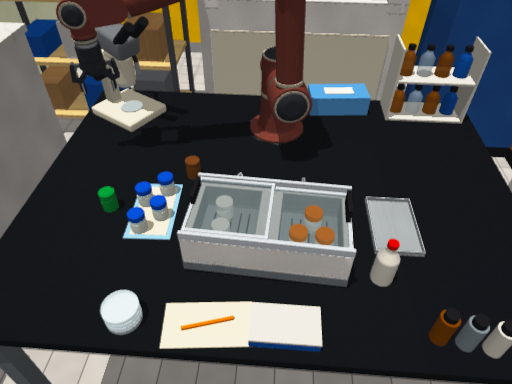

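The top view shows the orange lids at (201,137), (225,140) and (208,164) in the left bay, so cover_left is the one to open. The white lids at (297,144) and (297,174) are in the right bay. The blue lids at (383,176), (365,195), (387,214) and (366,231) stand on the pad at the right. The green jar (423,205) and brown jar (343,263) are look-alikes off the pad. The tray is at (129,195).

```bash
cat > h.py <<'E'
from station import ctrl
import cv2,numpy as np
def ray(n,uv,z,c=None):
    c=c or ctrl.get_calibration(n);K=np.array(c["K"]);E=np.array(c["extrinsics"]);R=E[:3,:3];o=-R.T@E[:3,3]
    d=R.T@np.linalg.inv(K)@np.array([uv[0],uv[1],1.]);return o+d*(z-o[2])/d[2]
def blobs(im,lo,hi,amin=30,box=None):
    h=cv2.cvtColor(im,cv2.COLOR_RGB2HSV);m=cv2.inRange(h,lo,hi)
    if box: k=np.zeros_like(m);k[box[1]:box[3],box[0]:box[2]]=1;m=m*k
    m=cv2.morphologyEx(m,cv2.MORPH_OPEN,np.ones((2,2)))
    n,l,s,c=cv2.connectedComponentsWithStats(m)
    return [(c[i].round(1),s[i].tolist()) for i in range(1,n) if s[i][4]>=amin]
COL=dict(blue=((105,150,60),(125,255,255)),orange=((3,120,60),(14,255,255)),green=((45,120,50),(80,255,255)))
E
python3 - <<'E'
from h import *
im=ctrl.get_image("top")
for k,z,box in(("blue",.073,(330,150,410,260)),("orange",.129,(180,115,245,180)),("green",.108,(170,190,330,225))):
    for c,s in blobs(im,*COL[k],30,box): print(k,c,s,ray("top",c,z).round(4))
g=cv2.cvtColor(im,cv2.COLOR_RGB2GRAY)
for nm,b,z in(("tray",(95,150,162,240),.018),("pad",(338,160,402,252),.003),):
    m=np.zeros_like(g);m[b[1]:b[3],b[0]:b[2]]=g[b[1]:b[3],b[0]:b[2]];m=((m>70)*255).astype(np.uint8)
    cs=max(cv2.findContours(m,0,2)[0],key=cv2.contourArea);P=np.array([ray("top",p[0],z)[:2] for p in cs],np.float32)
    print(nm,cv2.minAreaRect(P))
cv2.imwrite("pics/c.png",cv2.cvtColor(cv2.resize(im[95:255,95:345],None,fx=3.2,fy=3.2,interpolation=2),cv2.COLOR_RGB2BGR))
E
```

```text
blue [384.2 176.1] [376, 168, 18, 16, 198] [ 0.5752 -0.3986  0.073 ]
blue [366.2 194.4] [359, 188, 15, 14, 169] [ 0.519  -0.3451  0.073 ]
blue [388.  213.9] [380, 207, 17, 15, 199] [ 0.4634 -0.4086  0.073 ]
blue [367.5 231.6] [360, 225, 16, 14, 177] [ 0.4101 -0.3484  0.073 ]
orange [201.5 138.4] [194, 131, 16, 16, 201] [0.6587 0.1378 0.129 ]
orange [225.2 140.6] [218, 133, 16, 16, 196] [0.6543 0.0701 0.129 ]
orange [209.4 165.3] [202, 158, 16, 16, 201] [0.5813 0.1119 0.129 ]
green [208. 205.] [204, 201, 9, 9, 60] [0.4708 0.1133 0.108 ]
green [287.6 211.5] [284, 208, 8, 8, 51] [ 0.4587 -0.113   0.108 ]
tray ((0.5063084959983826, 0.3689035177230835), (0.22739215195178986, 0.14849060773849487), 0.3317446708679199)
pad ((0.49568402767181396, -0.3738671541213989), (0.2486262172460556, 0.15262292325496674), 2.643005847930908)
```

View pics/c.png

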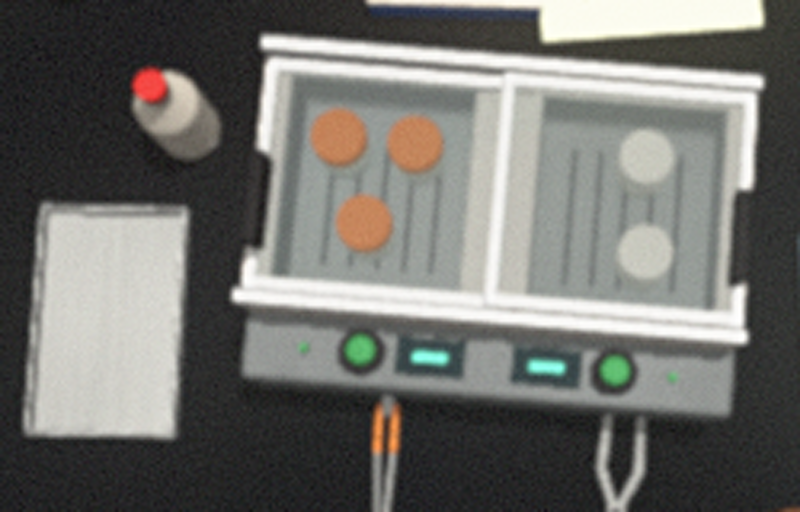

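Chest yaw is about -3.06° and its origin is at about (0.6115, -0.0077), so the left grip point is at about (0.5926, 0.2006). I'll move above it in two jogs.

Request:
{"fn": "jog_arm", "kwargs": {
  "deltas": [
    [-0.3,[0.5,0.99,0.075],[0,0,-0.1175]],
    [-0.3,[0.5,0.99,0.075],[0,0,-0.1175]],
    [-0.3,[0.5,0.99,0.075],[0,0,-0.1175]],
    [-0.3,[0.5,0.99,0.075],[0,0,-0.1175]],
    [-0.3,[0.5,0.99,0.075],[0,0,-0.1175]],
    [-0.3,[0.5,0.99,0.075],[0,0,-0.1175]],
    [-0.3,[0.5,0.99,0.075],[0,0,-0.1175]],
    [-0.3,[0.5,0.99,0.075],[0,0,-0.1175]],
    [-0.3,[0.5,0.99,0.075],[0,0,-0.1175]],
    [-0.3,[0.5,0.99,0.075],[0,0,-0.1175]],
    [-0.3,[0.5,0.99,0.075],[0,0,-0.1175]],
    [-0.3,[0.5,0.99,0.075],[0,0,-0.1175]]
  ]
}}

```text
t: 1.15
tool_pos: [0.3957, -0.1941, 0.2617]
tool_rot: [-3.14, 0.074, -0.003]
contact_force: [1.3, -0.6, 1.0]
opening: 0.0551
grip_force: 0.0
```

Request:
{"fn": "jog_arm", "kwargs": {
  "deltas": [
    [-0.3,[0.5,0.995,0.0],[0,0,0]],
    [-0.3,[0.5,0.995,0.0],[0,0,0]],
    [-0.3,[0.5,0.995,0.0],[0,0,0]],
    [-0.3,[0.5,0.995,0.0],[0,0,0]],
    [-0.3,[0.5,0.995,0.0],[0,0,0]],
    [-0.3,[0.5,0.995,0.0],[0,0,0]],
    [-0.3,[0.5,0.995,0.0],[0,0,0]],
    [-0.3,[0.5,0.995,0.0],[0,0,0]],
    [-0.3,[0.5,0.995,0.0],[0,0,0]],
    [-0.3,[0.5,0.995,0.0],[0,0,0]],
    [-0.3,[0.5,0.995,0.0],[0,0,0]],
    [-0.3,[0.5,0.995,0.0],[0,0,0]]
  ]
}}

```text
t: 2.15
tool_pos: [0.5952, 0.2036, 0.2599]
tool_rot: [-3.14, 0.077, 0.002]
contact_force: [-1.1, -0.1, -1.4]
opening: 0.0554
grip_force: 0.0
```

```bash
python3 - <<'E'
from h import *
o=ctrl.get_obs();c=ctrl.get_calibration("wrist");im=ctrl.get_image("wrist")
cv2.imwrite("pics/w1.png",cv2.cvtColor(im,cv2.COLOR_RGB2BGR))
print(o["t"],o["tool_pos"],o["tool_rot"],o["q"],o["opening"],c)
print("bottle base",ray("top",(157,140),0),"cap",ray("top",(142,122),.15))
E
```

```text
2.15 [0.59524095 0.20363653 0.25991504] [-3.13954539e+00  7.73247791e-02  1.81850203e-03] [2.10809954e-01 4.74860055e-02 1.57073298e+00 1.33604600e-03
 1.52424451e+00 1.83079215e+00] 0.055378154513824614 {'K': array([[325.4841082,   0.       , 259.980019 ],
       [  0.       , 325.4841082, 192.9375826],
       [  0.       ,   0.       ,   1.       ]]), 'extrinsics': array([[-0.04838424, -0.99882662, -0.00208385,  0.23229452],
       [-0.94373297,  0.04503192,  0.32762814,  0.50066612],
       [-0.32714987,  0.01781863, -0.94480445,  0.59935054],
       [ 0.        ,  0.        ,  0.        ,  1.        ]])}
bottle base [0.68313649 0.29597247 0.        ] cap [0.69547074 0.30403623 0.15      ]
```

View pics/w1.png

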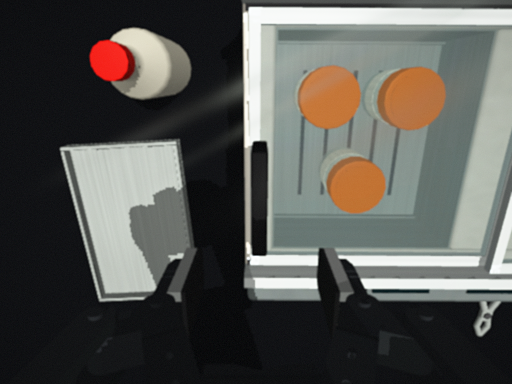

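The wrist view shows the black bar running from about (260,142) to (259,253) between the open fingers, and the tray corners at about (62,147), (180,140) and (98,300).

```bash
python3 - <<'E'
from h import *
for uv,z in(((260,143),.188),((259,253),.188),((62,147),.018),((180,140),.018),((98,301),.018),((330,97),.129),((411,98),.129),((356,184),.129)): print(uv,ray("wrist",uv,z).round(4))
im=ctrl.get_image("wrist")
for c,s in blobs(im,*COL["orange"],500): print(c,s,ray("wrist",c,.129).round(4))
g=im.sum(2);print(g[160,225:300:2].tolist(),g[200,225:300:2].tolist())
E
```

```text
(260, 143) [0.6397 0.1988 0.188 ]
(259, 253) [0.5573 0.2036 0.188 ]
(62, 147) [0.6153 0.4365 0.018 ]
(180, 140) [0.6167 0.2948 0.018 ]
(98, 301) [0.3954 0.4404 0.018 ]
(330, 97) [0.6633 0.141  0.129 ]
(411, 98) [0.6593 0.0756 0.129 ]
(356, 184) [0.5883 0.1166 0.129 ]
[327.   96.7] [297, 66, 61, 63, 3026] [0.6632 0.1418 0.129 ]
[409.3  97.6] [376, 67, 67, 63, 3304] [0.6591 0.0753 0.129 ]
[353.9 184.7] [325, 157, 59, 56, 2524] [0.5872 0.1169 0.129 ]
[37, 25, 27, 38, 28, 39, 36, 22, 310, 511, 533, 276, 74, 96, 98, 102, 99, 102, 101, 113, 504, 569, 506, 424, 431, 423, 428, 420, 423, 434, 432, 432, 423, 420, 425, 417, 302, 292] [45, 35, 39, 44, 30, 48, 44, 42, 161, 474, 516, 355, 77, 105, 93, 102, 97, 109, 106, 173, 561, 546, 466, 416, 420, 420, 413, 414, 417, 414, 423, 419, 418, 425, 422, 419, 424, 422]
```

Request:
{"fn": "jog_arm", "kwargs": {
  "deltas": [
    [-0.3,[0,0.005,-0.245],[0,0,0]],
    [-0.3,[0,0.005,-0.245],[0,0,0]],
    [-0.3,[0,0.005,-0.245],[0,0,0]],
    [-0.3,[0,0.005,-0.245],[0,0,0]],
    [1,[0,0.005,-0.245],[0,0,0]],
    [1,[0,0.005,-0.245],[0,0,0]],
    [1,[0,0.005,-0.245],[0,0,0]],
    [1,[0,0.005,-0.245],[0,0,0]],
    [1,[0,0.005,-0.245],[0,0,0]],
    [1,[0,0.005,-0.245],[0,0,0]],
    [1,[0,0.005,-0.245],[0,0,0]],
    [1,[0,0.005,-0.245],[0,0,0]]
  ],
  "squeeze": 40
}}

```text
t: 3.25
tool_pos: [0.596, 0.2023, 0.167]
tool_rot: [-3.139, 0.084, -0.009]
contact_force: [-0.3, -0.9, 5.8]
opening: 0.0111
grip_force: 40.6
```

Request:
{"fn": "jog_arm", "kwargs": {
  "deltas": [
    [1,[-0.002,-0.04,0.008],[0,0,0]],
    [1,[-0.004,-0.08,0.008],[0,0,0]],
    [1,[-0.007,-0.13,0.008],[0,0,0]],
    [1,[-0.01,-0.18,0.008],[0,0,0]],
    [1,[-0.013,-0.23,0.008],[0,0,0]],
    [1,[-0.015,-0.28,0.008],[0,0,0]],
    [1,[-0.018,-0.33,0.008],[0,0,0]],
    [1,[-0.02,-0.38,0.008],[0,0,0]],
    [1,[-0.023,-0.43,0.008],[0,0,0]],
    [1,[-0.025,-0.47,0.008],[0,0,0]],
    [1,[-0.026,-0.485,0.008],[0,0,0]],
    [1,[-0.026,-0.485,0.008],[0,0,0]]
  ]
}}

```text
t: 4.25
tool_pos: [0.5855, 0.0136, 0.1672]
tool_rot: [-3.125, 0.084, -0.009]
contact_force: [8.0, 20.8, -4.1]
opening: 0.0114
grip_force: 43.0
```

Request:
{"fn": "jog_arm", "kwargs": {
  "deltas": [
    [1,[0,-0.005,0],[0,0,0]],
    [1,[0,-0.005,0],[0,0,0]],
    [1,[0,-0.005,0],[0,0,0]]
  ]
}}

```text
t: 4.5
tool_pos: [0.5855, 0.0136, 0.1672]
tool_rot: [-3.125, 0.08, -0.009]
contact_force: [7.3, 26.0, -4.0]
opening: 0.0111
grip_force: 43.4
```

Request:
{"fn": "jog_arm", "kwargs": {
  "deltas": [
    [1,[0,0.015,0],[0,0,0]],
    [-0.4,[0,0.018,0],[0,0,0]],
    [-0.4,[0,0.018,0],[0,0,0]],
    [-0.4,[0,0.018,0],[0,0,0]],
    [-0.4,[0,0.018,0],[0,0,0]],
    [-0.4,[0,0.018,0.2],[0,0,0]],
    [-0.4,[0,0.018,0.335],[0,0,0]],
    [-0.4,[0,0.018,0.335],[0,0,0]],
    [-0.4,[0,0.018,0.335],[0,0,0]],
    [-0.4,[0,0.018,0.335],[0,0,0]]
  ]
}}

```text
t: 5.33
tool_pos: [0.5859, 0.0124, 0.307]
tool_rot: [3.139, -0.085, 0.016]
contact_force: [-0.3, -0.6, -1.0]
opening: 0.06
grip_force: 0.0
```

Request:
{"fn": "jog_arm", "kwargs": {
  "deltas": [
    [-0.4,[0,0.25,0],[0,0,0.5]],
    [-0.4,[0,0.25,0],[0,0,0.5]],
    [-0.4,[0,0.25,0],[0,0,0.5]],
    [-0.4,[0,0.25,0],[0,0,0.5]],
    [-0.4,[0,0.25,0],[0,0,0.5]],
    [-0.4,[0,0.25,0],[0,0,0.5]],
    [-0.4,[0,0.25,0],[0,0,0.5]],
    [-0.4,[0,0.25,0],[0,0,0.5]],
    [-0.4,[0,0.25,0],[0,0,0.5]],
    [-0.4,[0,0.25,0],[0,0,0.5]],
    [-0.4,[0,0.25,0],[0,0,0.5]],
    [-0.4,[0,0.25,0],[0,0,0.5]]
  ]
}}

```text
t: 6.33
tool_pos: [0.583, 0.1127, 0.2983]
tool_rot: [-2.348, -2.085, 0.004]
contact_force: [0.2, -0.8, 0.2]
opening: 0.0602
grip_force: 0.0
```

Request:
{"fn": "jog_arm", "kwargs": {
  "deltas": [
    [-0.4,[0,0,0],[0,0,0.0]],
    [-0.4,[0,0,0],[0,0,0]]
  ]
}}

```text
t: 6.5
tool_pos: [0.5832, 0.1128, 0.2988]
tool_rot: [-2.358, -2.074, 0.003]
contact_force: [-0.1, -0.0, 0.2]
opening: 0.06
grip_force: 0.0
```

```bash
python3 - <<'E'
from h import *
c=ctrl.get_calibration("wrist");im=ctrl.get_image("wrist");o=ctrl.get_obs()
E=c["extrinsics"];print("cam",-E[:3,:3].T@E[:3,3])
cv2.imwrite("pics/w2.png",cv2.cvtColor(im,cv2.COLOR_RGB2BGR))
print(o["t"],o["tool_pos"],o["tool_rot"],o["q"],o["opening"],o["contact_force"])
for c2,s in blobs(im,*COL["orange"],300): print(c2,s,ray("wrist",c2,.129,c).round(4))
E
```

```text
cam [0.59436818 0.19603969 0.44172115]
6.55 [0.58329936 0.1128534  0.29919021] [-2.35752257 -2.07466602  0.00246704] [ 6.59033938e-02 -5.03121422e-02  1.60386708e+00 -1.85261174e-05
  1.59000580e+00  1.93367615e-01] 0.05977136535533443 [-0.76722843 -0.48255344 -0.00979023]
[342.1 133.1] [313, 102, 55, 53, 736] [0.6656 0.139  0.129 ]
[334.7 189.2] [313, 170, 52, 50, 499] [0.6557 0.0833 0.129 ]
```

View pics/w2.png

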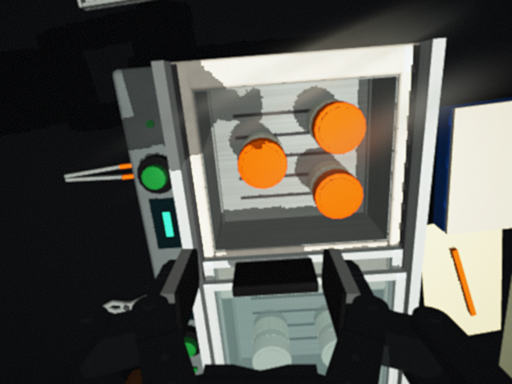

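The cover is fully open. The orange lids are at about (340,127), (262,163) and (339,194), and the bar is over the divider at (275,276). I'll refine the lid positions with a wider mask.

```bash
cat >> h.py <<'E'
COL["orange"]=((3,110,60),(24,255,255))
def lids(n,col,z,amin,box=None):
    """lid centres: min enclosing ellipse/circle of the mask blobs, cast on the lid plane"""
    c=ctrl.get_calibration(n);im=ctrl.get_image(n)
    m=cv2.inRange(cv2.cvtColor(im,cv2.COLOR_RGB2HSV),*COL[col])
    if box: k=np.zeros_like(m);k[box[1]:box[3],box[0]:box[2]]=255;m&=k
    m=cv2.morphologyEx(m,cv2.MORPH_OPEN,np.ones((3,3)))
    out=[]
    for q in cv2.findContours(m,0,1)[0]:
        if cv2.contourArea(q)<amin: continue
        P=np.array([ray(n,p[0],z,c)[:2] for p in q],np.float32);(x,y),r=cv2.minEnclosingCircle(P)
        out.append((round(x,4),round(y,4),round(r,4),cv2.boundingRect(q)))
    return out
E
python3 - <<'E'
from h import *
for l in lids("wrist","orange",.129,400): print(l)
for l in lids("top","orange",.129,100,(180,115,245,180)): print(l)
c=ctrl.get_calibration("top")
E=c["extrinsics"];print("topcam",-E[:3,:3].T@E[:3,3])
print("bar",ray("wrist",(275,262),.188), "btn",ray("wrist",(155,174),.108))
E
```

```text
(0.7925, -0.0458, 0.0489, (451, 248, 25, 68))
(0.6573, 0.0774, 0.0282, (312, 169, 52, 50))
(0.5862, 0.1191, 0.0259, (237, 138, 50, 51))
(0.6624, 0.1443, 0.0265, (311, 101, 56, 53))
(0.6579, 0.0743, 0.0272, (215, 131, 18, 18))
(0.634, 0.1527, 0.1045, (180, 115, 34, 65))
topcam [ 0.33999849 -0.03711247  1.34432001]
bar [0.58840119 0.04254929 0.188     ] btn [0.47134433 0.11677551 0.108     ]
```

Request:
{"fn": "jog_arm", "kwargs": {
  "deltas": [
    [-0.4,[0.004,0.009,-0.1],[0,0,0.023]],
    [-0.4,[0.004,0.009,-0.2],[0,0,0.023]],
    [-0.4,[0.004,0.009,-0.3],[0,0,0.023]],
    [-0.4,[0.004,0.009,-0.4],[0,0,0.023]],
    [-0.4,[0.004,0.009,-0.46],[0,0,0.023]],
    [-0.4,[0.004,0.009,-0.5],[0,0,0.023]],
    [-0.4,[0.004,0.009,-0.5],[0,0,0.023]],
    [0.5,[0.004,0.009,-0.5],[0,0,0.023]],
    [0.5,[0.004,0.009,-0.5],[0,0,0.023]],
    [0.5,[0.004,0.009,-0.5],[0,0,0.023]],
    [0.5,[0.004,0.009,-0.5],[0,0,0.023]],
    [0.5,[0.004,0.009,-0.5],[0,0,0.023]]
  ],
  "squeeze": 40
}}

```text
t: 7.65
tool_pos: [0.586, 0.1168, 0.1018]
tool_rot: [2.277, 2.162, 0.002]
contact_force: [0.2, -0.8, -1.1]
opening: 0.0488
grip_force: 43.1
```

Request:
{"fn": "jog_arm", "kwargs": {
  "deltas": [
    [0.5,[0,0,0.1],[0,0,0]],
    [0.5,[0,0,0.2],[0,0,0]],
    [0.5,[0,0,0.3],[0,0,0]],
    [0.5,[0,0.03,0.35],[0,0,0]],
    [0.5,[-0.04,0.1,0.35],[0,0,0]],
    [0.5,[-0.09,0.19,0.35],[0,0,0]],
    [0.5,[-0.14,0.28,0.35],[0,0,0]],
    [0.5,[-0.19,0.37,0.35],[0,0,0]],
    [0.5,[-0.24,0.46,0.35],[0,0,0]],
    [0.5,[-0.29,0.55,0.35],[0,0,0]],
    [0.5,[-0.33,0.63,0.3],[0,0,0]],
    [0.5,[-0.36,0.69,0.25],[0,0,0]]
  ]
}}

```text
t: 8.65
tool_pos: [0.4406, 0.396, 0.2029]
tool_rot: [2.276, 2.165, 0.009]
contact_force: [0.2, 0.1, -2.5]
opening: 0.0488
grip_force: 43.4
```

Request:
{"fn": "jog_arm", "kwargs": {
  "deltas": [
    [0.5,[0,0,-0.08],[0,0,0]],
    [0.5,[0,0,-0.17],[0,0,0]],
    [0.5,[0,0,-0.26],[0,0,0]],
    [0.5,[0,0,-0.33],[0,0,0]],
    [0.5,[0,0,-0.36],[0,0,0]],
    [0.5,[0,0,-0.375],[0,0,0]],
    [0.5,[0,0,-0.385],[0,0,0]],
    [0.5,[0,0,-0.385],[0,0,0]],
    [0.5,[0,0,-0.385],[0,0,0]]
  ]
}}

```text
t: 9.4
tool_pos: [0.4428, 0.3936, 0.0489]
tool_rot: [2.278, 2.162, 0.006]
contact_force: [-0.2, -0.1, -2.1]
opening: 0.0484
grip_force: 43.3
```

Request:
{"fn": "jog_arm", "kwargs": {
  "deltas": [
    [0.5,[0,0,-0.008],[0,0,0]],
    [0.5,[0,0,-0.01],[0,0,0]],
    [-0.4,[0,0,-0.008],[0,0,0]],
    [-0.4,[0,0,-0.008],[0,0,0]],
    [-0.4,[0,0,-0.008],[0,0,0]],
    [-0.4,[0,0,0.1],[0,0,0]],
    [-0.4,[0,0,0.2],[0,0,0]],
    [-0.4,[0,0,0.3],[0,0,0]],
    [-0.4,[0,0,0.4],[0,0,0]],
    [-0.4,[0,0,0.475],[0,0,0]]
  ]
}}

```text
t: 10.23
tool_pos: [0.4419, 0.3932, 0.241]
tool_rot: [2.278, 2.163, 0.007]
contact_force: [0.7, 1.3, 0.4]
opening: 0.0598
grip_force: 0.0
```

Request:
{"fn": "jog_arm", "kwargs": {
  "deltas": [
    [-0.4,[0.552,-0.628,0],[0,0,0]],
    [-0.4,[0.552,-0.628,0],[0,0,0]],
    [-0.4,[0.552,-0.628,0],[0,0,0]],
    [-0.4,[0.552,-0.628,0],[0,0,0]],
    [-0.4,[0.552,-0.628,0],[0,0,0]],
    [-0.4,[0.552,-0.628,0],[0,0,0]],
    [-0.4,[0.552,-0.628,0],[0,0,0]],
    [-0.4,[0.552,-0.628,0],[0,0,0]],
    [-0.4,[0.552,-0.628,0],[0,0,0]],
    [-0.4,[0.552,-0.628,-0.1],[0,0,0]],
    [-0.4,[0.552,-0.628,-0.15],[0,0,0]],
    [-0.4,[0.552,-0.628,-0.15],[0,0,0]]
  ]
}}

```text
t: 11.23
tool_pos: [0.6585, 0.141, 0.1697]
tool_rot: [-2.274, -2.158, 0.014]
contact_force: [-1.2, -0.5, -0.8]
opening: 0.0597
grip_force: 0.0
```

```bash
python3 - <<'E'
from h import *
o=ctrl.get_obs();print(o["t"],o["tool_pos"],o["tool_rot"])
for n,b in(("wrist",None),):
  for l in lids(n,"orange",.129,400): print(n,l)
cv2.imwrite("pics/w3.png",cv2.cvtColor(np.hstack([ctrl.get_image("wrist"),ctrl.get_image("scene")])[:, :],cv2.COLOR_RGB2BGR)[::1,::1]); i=cv2.imread("pics/w3.png");cv2.imwrite("pics/w3.png",cv2.resize(i,(800,300)))
E
```

```text
11.2333 [0.65852349 0.14101298 0.16965677] [-2.27389702 -2.15768235  0.01361677]
wrist (0.6598, 0.0806, 0.0304, (230, 267, 73, 75))
wrist (0.6636, 0.1461, 0.0273, (229, 174, 80, 82))
```

View pics/w3.png

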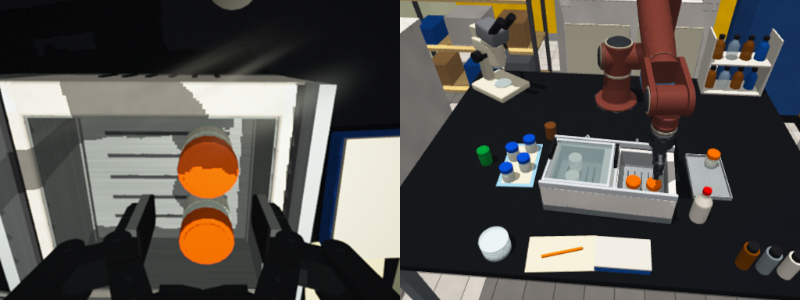

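J1's lid is at about (208,165) between the fingers, and the first jar stands upright on the tray. I'll descend and grasp J1.

Request:
{"fn": "jog_arm", "kwargs": {
  "deltas": [
    [-0.4,[0,0.002,-0.08],[0,0,0]],
    [-0.4,[0,0.002,-0.15],[0,0,0]],
    [-0.4,[0,0.002,-0.19],[0,0,0]],
    [-0.4,[0,0.002,-0.19],[0,0,0]],
    [0.5,[0,0.002,-0.19],[0,0,0]],
    [0.5,[0,0.002,-0.19],[0,0,0]],
    [0.5,[0,0.002,-0.19],[0,0,0]],
    [0.5,[0,0.002,-0.19],[0,0,0]],
    [0.5,[0,0.002,-0.05],[0,0,0]],
    [0.5,[0,0.002,0.05],[0,0,0]],
    [0.5,[0,0.002,0.15],[0,0,0]],
    [0.5,[0,0.002,0.17],[0,0,0]]
  ]
}}

```text
t: 12.38
tool_pos: [0.6646, 0.1426, 0.2533]
tool_rot: [2.273, 2.158, 0.014]
contact_force: [1.2, -0.0, -0.8]
opening: 0.0488
grip_force: 44.2
```

Request:
{"fn": "jog_arm", "kwargs": {
  "deltas": [
    [0.5,[-0.03,0.08,0],[0,0,0]],
    [0.5,[-0.06,0.17,0],[0,0,0]],
    [0.5,[-0.09,0.26,0],[0,0,0]],
    [0.5,[-0.12,0.35,0],[0,0,0]],
    [0.5,[-0.15,0.44,0],[0,0,0]],
    [0.5,[-0.19,0.53,0],[0,0,0]],
    [0.5,[-0.22,0.6,0],[0,0,0]],
    [0.5,[-0.222,0.625,-0.05],[0,0,0]],
    [0.5,[-0.222,0.625,-0.14],[0,0,0]],
    [0.5,[-0.222,0.625,-0.23],[0,0,0]],
    [0.5,[-0.222,0.625,-0.32],[0,0,0]],
    [0.5,[-0.222,0.625,-0.4],[0,0,0]]
  ]
}}

```text
t: 13.38
tool_pos: [0.5729, 0.3925, 0.0832]
tool_rot: [2.278, 2.164, 0.0]
contact_force: [-0.4, 0.4, -2.1]
opening: 0.0489
grip_force: 44.3
```

Request:
{"fn": "jog_arm", "kwargs": {
  "deltas": [
    [0.5,[0,0,-0.06],[0,0,0]],
    [0.5,[0,0,-0.08],[0,0,0]],
    [0.5,[0,0,-0.092],[0,0,0]],
    [0.5,[0,0,-0.1],[0,0,0]],
    [0.5,[0,0,-0.103],[0,0,0]],
    [-0.4,[0,0,-0.103],[0,0,0]],
    [-0.4,[0,0,-0.103],[0,0,0]],
    [-0.4,[0,0,-0.103],[0,0,0]],
    [-0.4,[0,0,0],[0,0,0]],
    [-0.4,[0,0,0.1],[0,0,0]],
    [-0.4,[0,0,0.2],[0,0,0]],
    [-0.4,[0,0,0.3],[0,0,0]]
  ]
}}

```text
t: 14.38
tool_pos: [0.5735, 0.3924, 0.2071]
tool_rot: [2.278, 2.163, 0.002]
contact_force: [1.4, 0.4, -0.1]
opening: 0.0597
grip_force: 0.0
```

Request:
{"fn": "jog_arm", "kwargs": {
  "deltas": [
    [-0.4,[0,0,0.08],[0,0,0]],
    [-0.4,[0.21,-0.793,0.08],[0,0,0]],
    [-0.4,[0.21,-0.793,0.08],[0,0,0]],
    [-0.4,[0.21,-0.793,0.08],[0,0,0]],
    [-0.4,[0.21,-0.793,0.08],[0,0,0]],
    [-0.4,[0.21,-0.793,0.08],[0,0,0]],
    [-0.4,[0.21,-0.793,0.08],[0,0,0]],
    [-0.4,[0.21,-0.793,0.08],[0,0,0]],
    [-0.4,[0.21,-0.793,0.08],[0,0,0]],
    [-0.4,[0.21,-0.793,0],[0,0,0]],
    [-0.4,[0.21,-0.793,-0.07],[0,0,0]],
    [-0.4,[0.21,-0.793,-0.07],[0,0,0]]
  ]
}}

```text
t: 15.38
tool_pos: [0.6542, 0.074, 0.1702]
tool_rot: [-2.275, -2.156, 0.011]
contact_force: [-0.4, -0.6, -1.7]
opening: 0.0597
grip_force: 0.0
```

```bash
python3 - <<'E'
from h import *
o=ctrl.get_obs();print(o["t"],o["tool_pos"],o["tool_rot"])
for l in lids("wrist","orange",.129,400): print(l)
E
```

```text
15.3833 [0.65417273 0.07396064 0.17019269] [-2.27542356 -2.15634045  0.01093228]
(0.6589, 0.0775, 0.0274, (229, 176, 80, 82))
```

Request:
{"fn": "jog_arm", "kwargs": {
  "deltas": [
    [-0.4,[0,0,-0.08],[0,0,0]],
    [-0.4,[0,0,-0.15],[0,0,0]],
    [-0.4,[0,0,-0.19],[0,0,0]],
    [-0.4,[0,0,-0.19],[0,0,0]],
    [0.5,[0,0,-0.19],[0,0,0]],
    [0.5,[0,0,-0.19],[0,0,0]],
    [0.5,[0,0,-0.19],[0,0,0]],
    [0.5,[0,0,-0.19],[0,0,0]],
    [0.5,[0,0,-0.05],[0,0,0]],
    [0.5,[0,0,0.05],[0,0,0]],
    [0.5,[0,0,0.15],[0,0,0]],
    [0.5,[0,0,0.17],[0,0,0]]
  ]
}}

```text
t: 16.43
tool_pos: [0.6598, 0.0752, 0.2531]
tool_rot: [2.273, 2.158, 0.012]
contact_force: [1.4, -0.0, -0.5]
opening: 0.0491
grip_force: 44.3
```

Request:
{"fn": "jog_arm", "kwargs": {
  "deltas": [
    [0.5,[-0.04,0.07,0],[0,0,0]],
    [0.5,[-0.09,0.16,0],[0,0,0]],
    [0.5,[-0.14,0.25,0],[0,0,0]],
    [0.5,[-0.19,0.34,0],[0,0,0]],
    [0.5,[-0.24,0.43,0],[0,0,0]],
    [0.5,[-0.29,0.52,0],[0,0,0]],
    [0.5,[-0.34,0.6,0],[0,0,0]],
    [0.5,[-0.375,0.668,0],[0,0,0]],
    [0.5,[-0.375,0.668,-0.1],[0,0,0]],
    [0.5,[-0.375,0.668,-0.2],[0,0,0]],
    [0.5,[-0.375,0.668,-0.3],[0,0,0]],
    [0.5,[-0.375,0.668,-0.4],[0,0,0]]
  ]
}}

```text
t: 17.43
tool_pos: [0.5074, 0.343, 0.0843]
tool_rot: [2.277, 2.164, 0.004]
contact_force: [0.5, 0.1, -3.0]
opening: 0.0485
grip_force: 44.5
```

Request:
{"fn": "jog_arm", "kwargs": {
  "deltas": [
    [0.5,[0,0,-0.06],[0,0,0]],
    [0.5,[0,0,-0.08],[0,0,0]],
    [0.5,[0,0,-0.092],[0,0,0]],
    [0.5,[0,0,-0.1],[0,0,0]],
    [0.5,[0,0,-0.103],[0,0,0]],
    [-0.4,[0,0,-0.103],[0,0,0]],
    [-0.4,[0,0,-0.103],[0,0,0]],
    [-0.4,[0,0,-0.103],[0,0,0]],
    [-0.4,[0,0,0],[0,0,0]],
    [-0.4,[0,0,0.1],[0,0,0]],
    [-0.4,[0,0,0.2],[0,0,0]],
    [-0.4,[0,0,0.3],[0,0,0]]
  ]
}}

```text
t: 18.43
tool_pos: [0.5076, 0.3424, 0.2074]
tool_rot: [2.278, 2.163, 0.003]
contact_force: [1.7, -0.2, 0.2]
opening: 0.0602
grip_force: 0.0
```

Request:
{"fn": "jog_arm", "kwargs": {
  "deltas": [
    [-0.4,[0,0,0.1],[0,0,0]],
    [-0.4,[0,0,0.2],[0,0,0]],
    [-0.4,[0,-0.879,0.32],[0,0,0]],
    [-0.4,[0,-0.879,0.32],[0,0,0]],
    [-0.4,[0,-0.879,0.32],[0,0,0]],
    [-0.4,[0,-0.879,0.32],[0,0,0]],
    [-0.4,[0,-0.879,0.32],[0,0,0]],
    [-0.4,[0,-0.879,0.32],[0,0,0]],
    [-0.4,[0,-0.879,0.32],[0,0,0]],
    [-0.4,[0,-0.879,0.32],[0,0,0]],
    [-0.4,[0,-0.879,0.32],[0,0,0]],
    [-0.4,[0,-0.879,0.32],[0,0,0]]
  ]
}}

```text
t: 19.43
tool_pos: [0.5078, -0.0132, 0.3347]
tool_rot: [2.281, 2.153, 0.002]
contact_force: [0.4, 0.7, -0.4]
opening: 0.0593
grip_force: 0.0
```

Request:
{"fn": "jog_arm", "kwargs": {
  "deltas": [
    [-0.4,[-0.03,-0.879,0],[0,0,0]],
    [-0.4,[-0.03,-0.879,0],[0,0,0]],
    [-0.4,[-0.03,-0.879,0],[0,0,0]],
    [-0.4,[-0.03,-0.879,0],[0,0,0]],
    [-0.4,[-0.03,-0.879,0],[0,0,0]],
    [-0.4,[-0.03,-0.879,0],[0,0,0]],
    [-0.4,[-0.03,-0.879,0],[0,0,0]],
    [-0.4,[-0.03,-0.879,0],[0,0,0]],
    [-0.4,[-0.03,-0.879,0],[0,0,0]],
    [-0.4,[-0.03,-0.879,0],[0,0,0]],
    [-0.4,[-0.03,-0.879,0],[0,0,0]],
    [-0.4,[-0.03,-0.879,0],[0,0,0]]
  ]
}}

```text
t: 20.43
tool_pos: [0.4959, -0.3596, 0.3328]
tool_rot: [2.277, 2.164, 0.001]
contact_force: [0.9, 0.5, 0.5]
opening: 0.0597
grip_force: 0.0
```

```bash
python3 - <<'E'
from h import *
o=ctrl.get_obs();print(o["t"],o["tool_pos"],o["tool_rot"])
for l in lids("wrist","blue",.073,400): print("w",l)
for l in lids("top","blue",.073,60,(300,130,430,270)): print("t",l)
a=ctrl.get_image("wrist");b=ctrl.get_image("top")
cv2.imwrite("pics/w4.png",cv2.cvtColor(cv2.resize(np.hstack([a,b]),(800,300)),cv2.COLOR_RGB2BGR))
E
```

```text
20.4333 [ 0.49588798 -0.35959847  0.3328202 ] [2.27678697e+00 2.16445964e+00 1.07995305e-03]
w (0.4665, -0.4026, 0.0269, (221, 166, 37, 39))
w (0.5788, -0.3955, 0.0254, (306, 157, 40, 38))
w (0.4136, -0.3455, 0.0265, (172, 124, 41, 39))
w (0.5224, -0.3418, 0.0243, (262, 117, 38, 39))
t (0.5213, -0.3432, 0.0236, (358, 187, 15, 14))
t (0.5777, -0.3962, 0.0251, (375, 168, 17, 15))
```

View pics/w4.png

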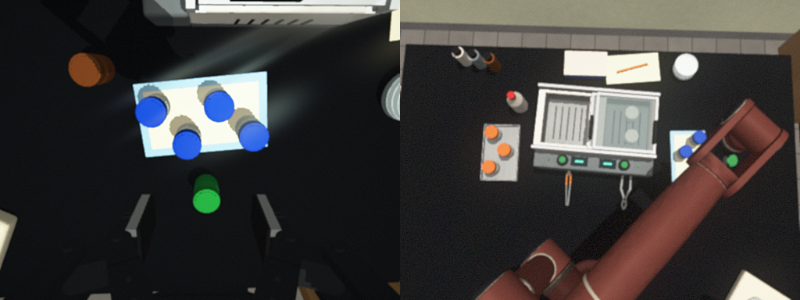

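The wrist half shows the four blue lids at about (151,112), (218,107), (186,145) and (254,136), all on the pad. The green jar (206,195) and the brown jar (88,69) are off the pad and get left alone. The top half shows the three orange-lidded jars upright on the tray. Next is F1 at (0.5788,-0.3955).

Request:
{"fn": "jog_arm", "kwargs": {
  "deltas": [
    [-0.4,[0.1,-0.05,-0.05],[0,0,0]],
    [-0.4,[0.207,-0.089,-0.15],[0,0,0]],
    [-0.4,[0.207,-0.089,-0.25],[0,0,0]],
    [-0.4,[0.207,-0.089,-0.35],[0,0,0]],
    [-0.4,[0.207,-0.089,-0.45],[0,0,0]],
    [-0.4,[0.207,-0.089,-0.55],[0,0,0]],
    [-0.4,[0.207,-0.089,-0.62],[0,0,0]],
    [-0.4,[0.207,-0.089,-0.68],[0,0,0]],
    [-0.4,[0.207,-0.089,-0.71],[0,0,0]],
    [-0.4,[0.207,-0.089,-0.72],[0,0,0]],
    [0.5,[0.207,-0.089,-0.72],[0,0,0]],
    [0.5,[0.207,-0.089,-0.72],[0,0,0]]
  ]
}}

```text
t: 21.63
tool_pos: [0.5794, -0.3972, 0.047]
tool_rot: [2.275, 2.161, 0.001]
contact_force: [0.4, -0.3, -1.7]
opening: 0.0487
grip_force: 43.6
```

Request:
{"fn": "jog_arm", "kwargs": {
  "deltas": [
    [0.5,[0,0,0],[0,0,0]],
    [0.5,[0,0,0],[0,0,0]],
    [0.5,[0,0,0.1],[0,0,0]],
    [0.5,[0,0,0.2],[0,0,0]],
    [0.5,[0,0,0.3],[0,0,0]],
    [0.5,[0,0,0.4],[0,0,0]],
    [0.5,[0,0,0.5],[0,0,0]],
    [0.5,[0,0,0.56],[0,0,0]],
    [0.5,[0,0.03,0.56],[0,0,0]],
    [0.5,[0.02,0.12,0.56],[0,0,0]],
    [0.5,[0.04,0.21,0.56],[0,0,0]],
    [0.5,[0.06,0.3,0.56],[0,0,0]]
  ]
}}

```text
t: 22.63
tool_pos: [0.6016, -0.275, 0.268]
tool_rot: [-2.279, -2.161, -0.0]
contact_force: [0.5, -0.0, -1.7]
opening: 0.0491
grip_force: 43.8
```

Request:
{"fn": "jog_arm", "kwargs": {
  "deltas": [
    [0.5,[0.02,0.09,0],[0,0,0]],
    [0.5,[0.04,0.18,0],[0,0,0]],
    [0.5,[0.05,0.27,0],[0,0,0]],
    [0.5,[0.06,0.36,0],[0,0,0]],
    [0.5,[0.08,0.45,0],[0,0,0]],
    [0.5,[0.1,0.54,0],[0,0,0]],
    [0.5,[0.11,0.63,0],[0,0,0]],
    [0.5,[0.12,0.72,0],[0,0,0]],
    [0.5,[0.13,0.81,0],[0,0,0]],
    [0.5,[0.14,0.9,0],[0,0,0]],
    [0.5,[0.149,0.97,0],[0,0,0]],
    [0.5,[0.149,1.0,0],[0,0,0]]
  ]
}}

```text
t: 23.63
tool_pos: [0.6609, 0.1277, 0.2677]
tool_rot: [-2.273, -2.166, -0.001]
contact_force: [-0.7, -0.8, -2.0]
opening: 0.049
grip_force: 43.8
```

Request:
{"fn": "jog_arm", "kwargs": {
  "deltas": [
    [0.5,[0,0.05,-0.05],[0,0,0]],
    [0.5,[0,0.05,-0.14],[0,0,0]],
    [0.5,[0,0.05,-0.23],[0,0,0]],
    [0.5,[0,0.05,-0.31],[0,0,0]],
    [0.5,[0,0.05,-0.37],[0,0,0]],
    [0.5,[0,0.05,-0.4],[0,0,0]],
    [0.5,[0,0.05,-0.415],[0,0,0]],
    [0.5,[0,0.05,-0.422],[0,0,0]],
    [0.5,[0,0.05,-0.422],[0,0,0]]
  ]
}}

```text
t: 24.38
tool_pos: [0.6623, 0.1433, 0.1011]
tool_rot: [2.278, 2.162, 0.002]
contact_force: [0.5, -0.0, -1.5]
opening: 0.0489
grip_force: 44.0
```

Request:
{"fn": "jog_arm", "kwargs": {
  "deltas": [
    [0.5,[0,0,-0.004],[0,0,0]],
    [0.5,[0,0,-0.006],[0,0,0]],
    [0.5,[0,0,-0.006],[0,0,0]]
  ]
}}

```text
t: 24.63
tool_pos: [0.663, 0.1435, 0.1006]
tool_rot: [2.277, 2.161, 0.004]
contact_force: [-2.8, -1.4, 6.1]
opening: 0.049
grip_force: 44.6
```

The jar is resting on the bay floor, so I'll release and go back to the pad.

Request:
{"fn": "jog_arm", "kwargs": {
  "deltas": [
    [-0.4,[0,0,0],[0,0,0]],
    [-0.4,[0,0,0],[0,0,0]],
    [-0.4,[0,0,0],[0,0,0]],
    [-0.4,[0,0,0.1],[0,0,0]],
    [-0.4,[0,0,0.2],[0,0,0]],
    [-0.4,[0,0,0.3],[0,0,0]],
    [-0.4,[0,0,0.4],[0,0,0]],
    [-0.4,[-0.016,-0.06,0.48],[0,0,0]],
    [-0.4,[-0.04,-0.15,0.52],[0,0,0]],
    [-0.4,[-0.07,-0.24,0.56],[0,0,0]],
    [-0.4,[-0.1,-0.33,0.588],[0,0,0]],
    [-0.4,[-0.13,-0.42,0.588],[0,0,0]]
  ]
}}

```text
t: 25.63
tool_pos: [0.6102, -0.026, 0.3366]
tool_rot: [2.274, 2.16, 0.006]
contact_force: [0.4, -0.4, 0.2]
opening: 0.0596
grip_force: 0.0
```

Request:
{"fn": "jog_arm", "kwargs": {
  "deltas": [
    [-0.4,[-0.286,-0.84,0],[0,0,0]],
    [-0.4,[-0.286,-0.84,0],[0,0,0]],
    [-0.4,[-0.286,-0.84,0],[0,0,0]],
    [-0.4,[-0.286,-0.84,0],[0,0,0]],
    [-0.4,[-0.286,-0.84,0],[0,0,0]],
    [-0.4,[-0.286,-0.84,0],[0,0,0]],
    [-0.4,[-0.286,-0.84,0],[0,0,0]],
    [-0.4,[-0.286,-0.84,0],[0,0,0]],
    [-0.4,[-0.286,-0.84,0],[0,0,0]],
    [-0.4,[-0.286,-0.84,0],[0,0,0]],
    [-0.4,[-0.286,-0.84,0],[0,0,0]]
  ]
}}

```text
t: 26.55
tool_pos: [0.4948, -0.3614, 0.3321]
tool_rot: [-2.28, -2.16, -0.001]
contact_force: [0.4, 1.0, 0.5]
opening: 0.0596
grip_force: 0.0
```

```bash
cat > look.py <<'E'
from h import *
o=ctrl.get_obs();print(o["t"],o["tool_pos"].round(4))
for l in lids("wrist","blue",.073,300): print("w",l)
E
python3 look.py
```

```text
26.55 [ 0.4948 -0.3614  0.3321]
w (0.4666, -0.4026, 0.027, (222, 165, 37, 39))
w (0.4133, -0.3451, 0.0262, (173, 123, 41, 39))
w (0.5223, -0.3417, 0.0242, (262, 115, 39, 39))
```

Request:
{"fn": "jog_arm", "kwargs": {
  "deltas": [
    [-0.4,[0.068,0.045,-0.08],[0,0,0]],
    [-0.4,[0.068,0.045,-0.16],[0,0,0]],
    [-0.4,[0.068,0.045,-0.25],[0,0,0]],
    [-0.4,[0.068,0.045,-0.35],[0,0,0]],
    [-0.4,[0.068,0.045,-0.45],[0,0,0]],
    [-0.4,[0.068,0.045,-0.55],[0,0,0]],
    [-0.4,[0.068,0.045,-0.62],[0,0,0]],
    [-0.4,[0.068,0.045,-0.68],[0,0,0]],
    [-0.4,[0.068,0.045,-0.71],[0,0,0]],
    [-0.4,[0.068,0.045,-0.72],[0,0,0]],
    [0.5,[0.068,0.045,-0.72],[0,0,0]],
    [0.5,[0.068,0.045,-0.72],[0,0,0]]
  ]
}}

```text
t: 27.6
tool_pos: [0.5236, -0.3426, 0.0461]
tool_rot: [2.276, 2.162, 0.001]
contact_force: [0.3, -0.8, -2.4]
opening: 0.0491
grip_force: 43.5
```

Request:
{"fn": "jog_arm", "kwargs": {
  "deltas": [
    [0.5,[0,0,0],[0,0,0]],
    [0.5,[0,0,0],[0,0,0]],
    [0.5,[0,0,0.1],[0,0,0]],
    [0.5,[0,0,0.2],[0,0,0]],
    [0.5,[0,0,0.3],[0,0,0]],
    [0.5,[0,0,0.4],[0,0,0]],
    [0.5,[0,0,0.5],[0,0,0]],
    [0.5,[0,0,0.56],[0,0,0]],
    [0.5,[0,0.03,0.56],[0,0,0]],
    [0.5,[0.02,0.12,0.56],[0,0,0]],
    [0.5,[0.04,0.21,0.56],[0,0,0]],
    [0.5,[0.06,0.3,0.56],[0,0,0]]
  ]
}}

```text
t: 28.6
tool_pos: [0.5459, -0.2208, 0.2675]
tool_rot: [-2.279, -2.16, -0.0]
contact_force: [0.7, 0.6, -2.4]
opening: 0.0487
grip_force: 43.8
```

Request:
{"fn": "jog_arm", "kwargs": {
  "deltas": [
    [0.5,[0.03,0.08,0],[0,0,0]],
    [0.5,[0.06,0.17,0],[0,0,0]],
    [0.5,[0.09,0.26,0],[0,0,0]],
    [0.5,[0.12,0.35,0],[0,0,0]],
    [0.5,[0.15,0.44,0],[0,0,0]],
    [0.5,[0.19,0.53,0],[0,0,0]],
    [0.5,[0.23,0.62,0],[0,0,0]],
    [0.5,[0.27,0.7,0],[0,0,0]],
    [0.5,[0.2785,0.74,0],[0,0,0]],
    [0.5,[0.2785,0.74,0],[0,0,0]],
    [0.5,[0.2785,0.74,0],[0,0,0]]
  ]
}}

```text
t: 29.52
tool_pos: [0.6571, 0.0743, 0.2673]
tool_rot: [-2.276, -2.164, 0.003]
contact_force: [-0.6, 0.2, -1.9]
opening: 0.0489
grip_force: 43.8
```

Request:
{"fn": "jog_arm", "kwargs": {
  "deltas": [
    [0.5,[0,0,-0.05],[0,0,0]],
    [0.5,[0,0,-0.14],[0,0,0]],
    [0.5,[0,0,-0.23],[0,0,0]],
    [0.5,[0,0,-0.31],[0,0,0]],
    [0.5,[0,0,-0.37],[0,0,0]],
    [0.5,[0,0,-0.4],[0,0,0]],
    [0.5,[0,0,-0.415],[0,0,0]],
    [0.5,[0,0,-0.422],[0,0,0]],
    [0.5,[0,0,-0.425],[0,0,0]],
    [0.5,[0,0,-0.427],[0,0,0]],
    [0.5,[0,0,-0.427],[0,0,0]]
  ]
}}

```text
t: 30.43
tool_pos: [0.6589, 0.073, 0.1002]
tool_rot: [2.277, 2.161, 0.002]
contact_force: [-4.5, -2.0, 5.1]
opening: 0.0489
grip_force: 44.3
```

Request:
{"fn": "jog_arm", "kwargs": {
  "deltas": [
    [-0.4,[0,0,0],[0,0,0]],
    [-0.4,[0,0,0],[0,0,0]],
    [-0.4,[0,0,0],[0,0,0]],
    [-0.4,[0,0,0.1],[0,0,0]],
    [-0.4,[0,0,0.2],[0,0,0]],
    [-0.4,[0,0,0.3],[0,0,0]],
    [-0.4,[0,0,0.4],[0,0,0]],
    [-0.4,[-0.016,-0.06,0.48],[0,0,0]],
    [-0.4,[-0.04,-0.15,0.52],[0,0,0]],
    [-0.4,[-0.07,-0.24,0.56],[0,0,0]],
    [-0.4,[-0.1,-0.33,0.588],[0,0,0]],
    [-0.4,[-0.13,-0.42,0.588],[0,0,0]]
  ]
}}

```text
t: 31.43
tool_pos: [0.6066, -0.0959, 0.3371]
tool_rot: [2.273, 2.16, 0.006]
contact_force: [0.8, 0.1, 0.5]
opening: 0.0598
grip_force: 0.0
```

Request:
{"fn": "jog_arm", "kwargs": {
  "deltas": [
    [-0.4,[-0.277,-0.665,0],[0,0,0]],
    [-0.4,[-0.277,-0.665,0],[0,0,0]],
    [-0.4,[-0.277,-0.665,0],[0,0,0]],
    [-0.4,[-0.277,-0.665,0],[0,0,0]],
    [-0.4,[-0.277,-0.665,0],[0,0,0]],
    [-0.4,[-0.277,-0.665,0],[0,0,0]],
    [-0.4,[-0.277,-0.665,0],[0,0,0]],
    [-0.4,[-0.277,-0.665,0],[0,0,0]],
    [-0.4,[-0.277,-0.665,0],[0,0,0]],
    [-0.4,[-0.277,-0.665,0],[0,0,0]]
  ]
}}

```text
t: 32.27
tool_pos: [0.4953, -0.3602, 0.3328]
tool_rot: [-2.278, -2.163, -0.001]
contact_force: [0.0, 1.0, 0.7]
opening: 0.0597
grip_force: 0.0
```

```bash
python3 look.py
```

```text
32.2667 [ 0.4953 -0.3602  0.3328]
w (0.467, -0.4027, 0.0269, (222, 165, 36, 40))
w (0.4137, -0.3455, 0.0263, (173, 123, 41, 39))
```

Request:
{"fn": "jog_arm", "kwargs": {
  "deltas": [
    [-0.4,[-0.071,-0.109,-0.08],[0,0,0]],
    [-0.4,[-0.071,-0.109,-0.16],[0,0,0]],
    [-0.4,[-0.071,-0.109,-0.25],[0,0,0]],
    [-0.4,[-0.071,-0.109,-0.35],[0,0,0]],
    [-0.4,[-0.071,-0.109,-0.45],[0,0,0]],
    [-0.4,[-0.071,-0.109,-0.55],[0,0,0]],
    [-0.4,[-0.071,-0.109,-0.62],[0,0,0]],
    [-0.4,[-0.071,-0.109,-0.68],[0,0,0]],
    [-0.4,[-0.071,-0.109,-0.71],[0,0,0]],
    [-0.4,[-0.071,-0.109,-0.72],[0,0,0]],
    [0.5,[-0.071,-0.109,-0.72],[0,0,0]],
    [0.5,[-0.071,-0.109,-0.72],[0,0,0]]
  ]
}}

```text
t: 33.32
tool_pos: [0.4679, -0.4044, 0.0465]
tool_rot: [2.276, 2.163, -0.0]
contact_force: [-0.1, 0.2, -1.8]
opening: 0.0486
grip_force: 43.6
```

Request:
{"fn": "jog_arm", "kwargs": {
  "deltas": [
    [0.5,[0,0,0],[0,0,0]],
    [0.5,[0,0,0],[0,0,0]],
    [0.5,[0,0,0.1],[0,0,0]],
    [0.5,[0,0,0.2],[0,0,0]],
    [0.5,[0,0,0.3],[0,0,0]],
    [0.5,[0,0,0.4],[0,0,0]],
    [0.5,[0,0,0.5],[0,0,0]],
    [0.5,[0,0,0.56],[0,0,0]],
    [0.5,[0,0.03,0.56],[0,0,0]],
    [0.5,[0.02,0.12,0.56],[0,0,0]],
    [0.5,[0.04,0.21,0.56],[0,0,0]],
    [0.5,[0.06,0.3,0.56],[0,0,0]]
  ]
}}

```text
t: 34.32
tool_pos: [0.4902, -0.2825, 0.2682]
tool_rot: [-2.279, -2.161, -0.0]
contact_force: [0.6, -0.2, -1.6]
opening: 0.0487
grip_force: 43.8
```

Request:
{"fn": "jog_arm", "kwargs": {
  "deltas": [
    [0.5,[0.02,0.09,0],[0,0,0]],
    [0.5,[0.04,0.18,0],[0,0,0]],
    [0.5,[0.06,0.27,0],[0,0,0]],
    [0.5,[0.08,0.36,0],[0,0,0]],
    [0.5,[0.1,0.45,0],[0,0,0]],
    [0.5,[0.12,0.54,0],[0,0,0]],
    [0.5,[0.14,0.63,0],[0,0,0]],
    [0.5,[0.16,0.72,0],[0,0,0]],
    [0.5,[0.19,0.81,0],[0,0,0]],
    [0.5,[0.22,0.9,0],[0,0,0]],
    [0.5,[0.238,0.97,0],[0,0,0]],
    [0.5,[0.238,1.0,0],[0,0,0]]
  ]
}}

```text
t: 35.32
tool_pos: [0.5856, 0.1197, 0.2678]
tool_rot: [-2.273, -2.166, -0.0]
contact_force: [-0.4, 0.1, -3.0]
opening: 0.0485
grip_force: 43.8
```

Request:
{"fn": "jog_arm", "kwargs": {
  "deltas": [
    [0.5,[0,0.079,0],[0,0,0]],
    [0.5,[0,0.079,-0.09],[0,0,0]],
    [0.5,[0,0.079,-0.18],[0,0,0]],
    [0.5,[0,0.079,-0.27],[0,0,0]],
    [0.5,[0,0.079,-0.34],[0,0,0]],
    [0.5,[0,0.079,-0.385],[0,0,0]],
    [0.5,[0,0.079,-0.405],[0,0,0]],
    [0.5,[0,0.079,-0.415],[0,0,0]],
    [0.5,[0,0.079,-0.422],[0,0,0]],
    [0.5,[0,0.079,-0.426],[0,0,0]],
    [0.5,[0,0.079,-0.427],[0,0,0]],
    [0.5,[0,0.079,-0.427],[0,0,0]]
  ]
}}

```text
t: 36.32
tool_pos: [0.5869, 0.1476, 0.1005]
tool_rot: [2.277, 2.162, 0.003]
contact_force: [-3.2, -1.1, 5.9]
opening: 0.049
grip_force: 44.3
```

Request:
{"fn": "jog_arm", "kwargs": {
  "deltas": [
    [-0.4,[0,0,0],[0,0,0]],
    [-0.4,[0,0,0],[0,0,0]],
    [-0.4,[0,0,0],[0,0,0]],
    [-0.4,[0,0,0.1],[0,0,0]],
    [-0.4,[0,0,0.2],[0,0,0]],
    [-0.4,[0,0,0.3],[0,0,0]],
    [-0.4,[0,0,0.4],[0,0,0]],
    [-0.4,[-0.01,-0.06,0.48],[0,0,0]],
    [-0.4,[-0.02,-0.15,0.52],[0,0,0]],
    [-0.4,[-0.03,-0.24,0.56],[0,0,0]],
    [-0.4,[-0.05,-0.33,0.588],[0,0,0]],
    [-0.4,[-0.06,-0.42,0.588],[0,0,0]]
  ]
}}

```text
t: 37.32
tool_pos: [0.5626, -0.022, 0.3374]
tool_rot: [2.273, 2.16, 0.006]
contact_force: [0.9, -0.2, 0.7]
opening: 0.0596
grip_force: 0.0
```

Request:
{"fn": "jog_arm", "kwargs": {
  "deltas": [
    [-0.4,[-0.167,-0.85,0],[0,0,0]],
    [-0.4,[-0.167,-0.85,0],[0,0,0]],
    [-0.4,[-0.167,-0.85,0],[0,0,0]],
    [-0.4,[-0.167,-0.85,0],[0,0,0]],
    [-0.4,[-0.167,-0.85,0],[0,0,0]],
    [-0.4,[-0.167,-0.85,0],[0,0,0]],
    [-0.4,[-0.167,-0.85,0],[0,0,0]],
    [-0.4,[-0.167,-0.85,0],[0,0,0]],
    [-0.4,[-0.167,-0.85,0],[0,0,0]],
    [-0.4,[-0.167,-0.85,0],[0,0,0]],
    [-0.4,[-0.167,-0.85,0],[0,0,0]]
  ]
}}

```text
t: 38.23
tool_pos: [0.495, -0.3608, 0.3329]
tool_rot: [-2.279, -2.161, -0.001]
contact_force: [0.3, -0.2, -0.3]
opening: 0.0597
grip_force: 0.0
```

```bash
python3 look.py
```

```text
38.2333 [ 0.495  -0.3608  0.3329]
w (0.3916, -0.3819, 0.0268, (160, 152, 40, 40))
```

F4 was knocked aside, to about (0.3916,-0.3819). I'll check that it's upright before reaching.

```bash
python3 look.py; python3 - <<'E'
from h import *
a=ctrl.get_image("wrist")[40:240,60:320]
cv2.imwrite("pics/w5.png",cv2.cvtColor(cv2.resize(a,None,fx=2.5,fy=2.5),cv2.COLOR_RGB2BGR))
E
```

```text
38.2833 [ 0.4954 -0.3599  0.3332]
w (0.3917, -0.3819, 0.027, (160, 153, 40, 39))
```

View pics/w5.png

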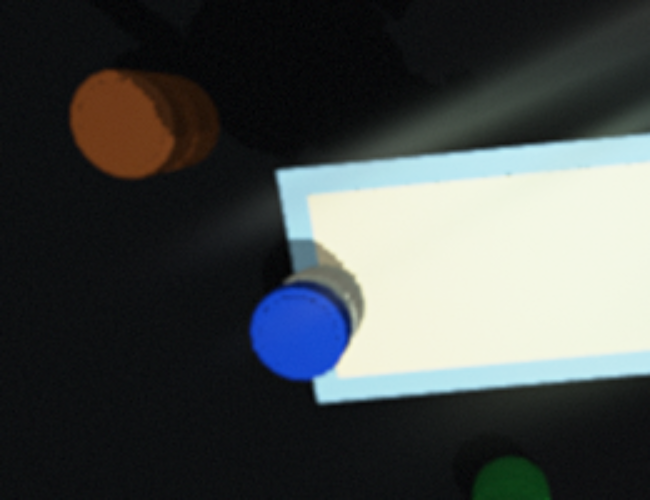

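The blue-lidded jar at crop (300,330) is upright at the pad's near edge, with the brown jar (120,125) and green jar (510,480) well clear. I'll grasp it.

Request:
{"fn": "jog_arm", "kwargs": {
  "deltas": [
    [-0.4,[-0.09,-0.03,-0.02],[0,0,0]],
    [-0.4,[-0.18,-0.056,-0.06],[0,0,0]],
    [-0.4,[-0.26,-0.056,-0.12],[0,0,0]],
    [-0.4,[-0.26,-0.056,-0.22],[0,0,0]],
    [-0.4,[-0.26,-0.056,-0.32],[0,0,0]],
    [-0.4,[-0.26,-0.056,-0.42],[0,0,0]],
    [-0.4,[-0.26,-0.056,-0.52],[0,0,0]],
    [-0.4,[-0.26,-0.056,-0.61],[0,0,0]],
    [-0.4,[-0.26,-0.056,-0.67],[0,0,0]],
    [-0.4,[-0.26,-0.056,-0.71],[0,0,0]],
    [-0.4,[-0.26,-0.056,-0.72],[0,0,0]],
    [-0.4,[-0.26,-0.056,-0.72],[0,0,0]]
  ]
}}

```text
t: 39.38
tool_pos: [0.3911, -0.3811, 0.0441]
tool_rot: [-2.274, -2.163, -0.001]
contact_force: [-0.2, -0.0, 1.1]
opening: 0.0599
grip_force: 0.0
```

Request:
{"fn": "jog_arm", "kwargs": {
  "deltas": [
    [0.5,[0,0,0],[0,0,0]],
    [0.5,[0,0,0],[0,0,0]],
    [0.5,[0,0,0],[0,0,0]],
    [0.5,[0,0,0],[0,0,0]],
    [0.5,[0,0,0.1],[0,0,0]],
    [0.5,[0,0,0.2],[0,0,0]],
    [0.5,[0,0,0.3],[0,0,0]],
    [0.5,[0,0,0.4],[0,0,0]],
    [0.5,[0,0,0.5],[0,0,0]],
    [0.5,[0,0,0.56],[0,0,0]],
    [0.5,[0.03,0.05,0.56],[0,0,0]],
    [0.5,[0.06,0.13,0.56],[0,0,0]]
  ]
}}

```text
t: 40.38
tool_pos: [0.4157, -0.3331, 0.2732]
tool_rot: [2.277, 2.154, -0.001]
contact_force: [0.5, 0.6, -1.8]
opening: 0.0488
grip_force: 42.4
```

Request:
{"fn": "jog_arm", "kwargs": {
  "deltas": [
    [0.5,[0.04,0.09,0],[0,0,0]],
    [0.5,[0.08,0.18,0],[0,0,0]],
    [0.5,[0.12,0.27,0],[0,0,0]],
    [0.5,[0.16,0.36,0],[0,0,0]],
    [0.5,[0.2,0.45,0],[0,0,0]],
    [0.5,[0.24,0.54,0],[0,0,0]],
    [0.5,[0.28,0.63,0],[0,0,0]],
    [0.5,[0.32,0.72,0],[0,0,0]],
    [0.5,[0.36,0.81,0],[0,0,0]],
    [0.5,[0.4,0.9,0],[0,0,0]],
    [0.5,[0.417,0.97,0],[0,0,0]],
    [0.5,[0.417,1.0,0],[0,0,0]]
  ]
}}

```text
t: 41.38
tool_pos: [0.5825, 0.0726, 0.2695]
tool_rot: [-2.274, -2.167, -0.002]
contact_force: [-0.1, 0.2, -0.7]
opening: 0.0489
grip_force: 42.4
```

Request:
{"fn": "jog_arm", "kwargs": {
  "deltas": [
    [0.5,[0,0.02,0],[0,0,0]],
    [0.5,[0,0.02,-0.09],[0,0,0]],
    [0.5,[0,0.02,-0.18],[0,0,0]],
    [0.5,[0,0.02,-0.27],[0,0,0]],
    [0.5,[0,0.02,-0.34],[0,0,0]],
    [0.5,[0,0.02,-0.385],[0,0,0]],
    [0.5,[0,0.02,-0.405],[0,0,0]],
    [0.5,[0,0.02,-0.415],[0,0,0]],
    [0.5,[0,0.02,-0.422],[0,0,0]],
    [0.5,[0,0.02,-0.426],[0,0,0]],
    [0.5,[0,0.02,-0.427],[0,0,0]],
    [0.5,[0,0.02,-0.427],[0,0,0]]
  ]
}}

```text
t: 42.38
tool_pos: [0.5832, 0.0765, 0.1027]
tool_rot: [2.277, 2.161, 0.003]
contact_force: [-5.7, -0.2, 7.3]
opening: 0.049
grip_force: 43.5
```

Request:
{"fn": "jog_arm", "kwargs": {
  "deltas": [
    [-0.4,[0,0,0],[0,0,0]],
    [-0.4,[0,0,0],[0,0,0]],
    [-0.4,[0,0,0],[0,0,0]],
    [-0.4,[0,0,0.1],[0,0,0]],
    [-0.4,[0,0,0.2],[0,0,0]],
    [-0.4,[0,0,0.3],[0,0,0]],
    [-0.4,[0,0,0.4],[0,0,0]],
    [-0.4,[0,0,0.5],[0,0,0]],
    [-0.4,[0,0,0.5],[0,0,0]],
    [-0.4,[0,0,0.5],[0,0,0]]
  ]
}}

```text
t: 43.22
tool_pos: [0.5837, 0.077, 0.3033]
tool_rot: [2.274, 2.159, 0.01]
contact_force: [-1.5, 0.5, -0.3]
opening: 0.0599
grip_force: 0.0
```

```bash
python3 - <<'E'
from h import *
o=ctrl.get_obs();print(o["t"],o["tool_pos"].round(4),o["tool_rot"])
for l in lids("wrist","blue",.129,300): print("w",l)
a=ctrl.get_image("wrist");b=ctrl.get_image("scene")
cv2.imwrite("pics/w6.png",cv2.cvtColor(cv2.resize(np.hstack([a,b]),(800,300)),cv2.COLOR_RGB2BGR))
E
```

```text
43.2167 [0.5837 0.077  0.3033] [2.27414097 2.15891054 0.00972099]
w (0.6574, 0.0728, 0.0264, (308, 145, 50, 49))
w (0.5827, 0.0777, 0.0259, (234, 143, 48, 50))
w (0.5868, 0.1466, 0.0243, (233, 70, 51, 53))
w (0.6627, 0.1445, 0.0253, (312, 68, 54, 53))
```

View pics/w6.png

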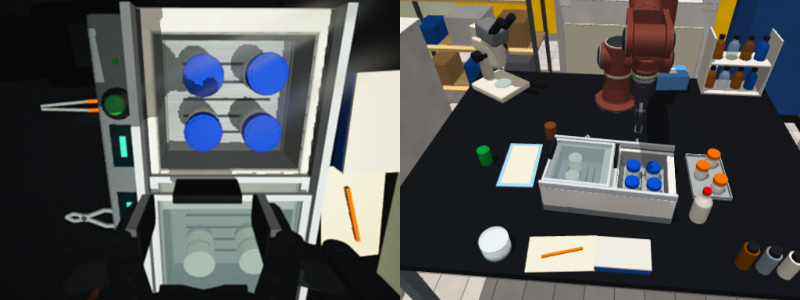

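All four blue-lidded jars stand upright in the left bay, with lids at about (203,75), (265,73), (202,132) and (262,132), and the three finished jars are on the tray. Next I'll regrip the pull bar.

Request:
{"fn": "jog_arm", "kwargs": {
  "deltas": [
    [-0.4,[0.008,-0.16,0],[0,0,-0.1]],
    [-0.4,[0.008,-0.16,0],[0,0,-0.5]],
    [-0.4,[0.008,-0.16,0],[0,0,-0.5]],
    [-0.4,[0.008,-0.16,0],[0,0,-0.5]],
    [-0.4,[0.008,-0.16,0],[0,0,-0.5]],
    [-0.4,[0.008,-0.16,0],[0,0,-0.5]],
    [-0.4,[0.008,-0.16,0],[0,0,-0.5]],
    [-0.4,[0.008,-0.16,0],[0,0,-0.5]],
    [-0.4,[0.008,-0.16,0],[0,0,-0.5]],
    [-0.4,[0.008,-0.16,0],[0,0,-0.5]],
    [-0.4,[0.008,-0.16,0],[0,0,-0.5]],
    [-0.4,[0.008,-0.16,0],[0,0,-0.5]]
  ]
}}

```text
t: 44.37
tool_pos: [0.5842, 0.0132, 0.2955]
tool_rot: [-3.141, -0.02, 0.007]
contact_force: [0.0, -0.6, 0.3]
opening: 0.0596
grip_force: 0.0
```

Request:
{"fn": "jog_arm", "kwargs": {
  "deltas": [
    [-0.4,[0,0,0],[0,0,-0.025]],
    [-0.4,[0,0,0],[0,0,-0.025]],
    [-0.4,[0,0,0],[0,0,-0.025]]
  ]
}}

```text
t: 44.62
tool_pos: [0.5844, 0.0132, 0.2963]
tool_rot: [-3.14, 0.09, 0.005]
contact_force: [0.4, 0.5, 0.2]
opening: 0.06
grip_force: 0.0
```

Request:
{"fn": "jog_arm", "kwargs": {
  "deltas": [
    [-0.4,[0,0,-0.1],[0,0,0]],
    [-0.4,[0,0,-0.2],[0,0,0]],
    [-0.4,[0,0,-0.28],[0,0,0]],
    [-0.4,[0,0,-0.32],[0,0,0]],
    [-0.4,[0,0,-0.327],[0,0,0]],
    [1,[0,0,-0.327],[0,0,0]],
    [1,[0,0,-0.327],[0,0,0]],
    [1,[0,0,-0.327],[0,0,0]],
    [1,[0,0,-0.327],[0,0,0]],
    [1,[0,0,-0.327],[0,0,0]],
    [1,[0,0,-0.327],[0,0,0]]
  ],
  "squeeze": 40
}}

```text
t: 45.53
tool_pos: [0.5865, 0.0137, 0.1703]
tool_rot: [-3.139, 0.092, -0.007]
contact_force: [0.5, 3.9, 6.8]
opening: 0.0109
grip_force: 43.0
```

Request:
{"fn": "jog_arm", "kwargs": {
  "deltas": [
    [1,[0.002,0.03,0],[0,0,0]],
    [1,[0.004,0.07,0],[0,0,0]],
    [1,[0.006,0.12,0],[0,0,0]],
    [1,[0.009,0.17,0],[0,0,0]],
    [1,[0.012,0.22,0],[0,0,0]],
    [1,[0.015,0.27,0],[0,0,0]],
    [1,[0.017,0.32,0],[0,0,0]],
    [1,[0.019,0.36,0],[0,0,0]],
    [1,[0.021,0.4,0],[0,0,0]],
    [1,[0.023,0.44,0],[0,0,0]],
    [1,[0.025,0.47,0],[0,0,0]],
    [1,[0.026,0.48,0],[0,0,0]]
  ]
}}

```text
t: 46.53
tool_pos: [0.597, 0.2046, 0.1703]
tool_rot: [3.136, -0.091, 0.007]
contact_force: [-1.3, -14.1, 9.2]
opening: 0.011
grip_force: 43.4
```

Request:
{"fn": "jog_arm", "kwargs": {
  "deltas": [
    [1,[0,0.01,0],[0,0,0]],
    [1,[0,0.013,0],[0,0,0]],
    [1,[0,0.013,0],[0,0,0]]
  ]
}}

```text
t: 46.78
tool_pos: [0.597, 0.2046, 0.1703]
tool_rot: [3.128, -0.095, 0.005]
contact_force: [-2.7, -18.9, 9.6]
opening: 0.0109
grip_force: 43.7
```

The bar travelled 191 mm to its stop, so the cover is shut. I'll release it and move over to the left button.

Request:
{"fn": "jog_arm", "kwargs": {
  "deltas": [
    [1,[0,-0.011,0],[0,0,0]],
    [-0.4,[0,-0.013,0],[0,0,0]],
    [-0.4,[0,-0.013,0],[0,0,0]],
    [-0.4,[0,-0.013,0],[0,0,0]],
    [-0.4,[0,-0.013,0],[0,0,0]],
    [-0.4,[0,-0.013,0.08],[0,0,0]],
    [-0.4,[0,-0.013,0.16],[0,0,0]],
    [1,[0,-0.013,0.2],[0,0,0]],
    [1,[-0.1,-0.1,0.2],[0,0,0]],
    [1,[-0.18,-0.16,0.2],[0,0,0]],
    [1,[-0.26,-0.21,0.2],[0,0,0]],
    [1,[-0.303,-0.236,0.2],[0,0,0]]
  ]
}}

```text
t: 47.78
tool_pos: [0.4718, 0.1148, 0.2469]
tool_rot: [3.139, -0.094, -0.003]
contact_force: [-0.3, -1.0, 1.1]
opening: 0.0004
grip_force: 0.0
```

Request:
{"fn": "jog_arm", "kwargs": {
  "deltas": [
    [1,[0,0,0],[0,0,0]],
    [1,[0,0,0],[0,0,0]],
    [1,[0,0,0],[0,0,0]]
  ]
}}

```text
t: 48.03
tool_pos: [0.4746, 0.1162, 0.2478]
tool_rot: [-3.14, 0.093, -0.001]
contact_force: [0.2, -0.3, 0.4]
opening: -0.0
grip_force: 0.0
```

```bash
python3 - <<'E'
from h import *
o=ctrl.get_obs();print(o["t"],o["tool_pos"].round(4),o["tool_rot"],o["opening"])
c=ctrl.get_calibration("wrist");a=ctrl.get_image("wrist");b=ctrl.get_image("top")
K,E=c["K"],c["extrinsics"];p=E[:3,:3]@o["tool_pos"]+E[:3,3];print("tcp px",(K@p)[:2]/p[2])
p=E[:3,:3]@np.array([.4735,.1165,.108])+E[:3,3];print("btn px",(K@p)[:2]/p[2])
for q,s in blobs(a,*COL["green"],60): print(q,s,ray("wrist",q,.108,c))
cv2.imwrite("pics/w7.png",cv2.cvtColor(cv2.resize(np.hstack([a,b]),(800,300)),cv2.COLOR_RGB2BGR))
E
```

```text
48.0333 [0.4746 0.1162 0.2478] [-3.13998678e+00  9.32286744e-02 -1.07709401e-03] -4.598435170787155e-06
tcp px [259.07543789 259.43367392]
btn px [259.44811863 180.53601292]
[260.6 185.2] [246, 170, 30, 31, 724] [0.46900796 0.11571386 0.108     ]
[506.2 184.2] [499, 170, 13, 29, 268] [ 0.45697803 -0.10738293  0.108     ]
```

View pics/w7.png

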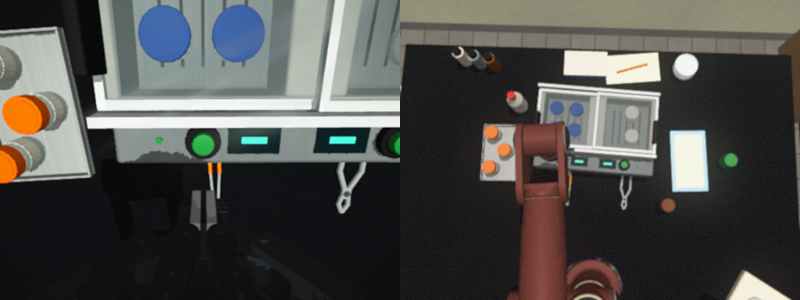

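Through the glass the blue-lidded jars sit in the left bay and the cover is shut, with the left button at about (203,145). I'll press it.

Request:
{"fn": "jog_arm", "kwargs": {
  "deltas": [
    [1,[-0.005,0,-0.1],[0,0,0]],
    [1,[-0.005,0,-0.2],[0,0,0]],
    [1,[-0.005,0,-0.27],[0,0,0]],
    [1,[-0.005,0,-0.31],[0,0,0]],
    [1,[-0.005,0,-0.32],[0,0,0]],
    [1,[-0.005,0,-0.325],[0,0,0]],
    [1,[-0.005,0,-0.33],[0,0,0]],
    [1,[-0.005,0,-0.33],[0,0,0]]
  ]
}}

```text
t: 48.8
tool_pos: [0.4734, 0.1163, 0.1173]
tool_rot: [-3.14, 0.093, -0.003]
contact_force: [-3.3, -0.2, 4.6]
opening: -0.0
grip_force: 2.0
```

Request:
{"fn": "jog_arm", "kwargs": {
  "deltas": [
    [1,[0,0,-0.004],[0,0,0]],
    [1,[0,0,-0.008],[0,0,0]],
    [1,[0,0,-0.012],[0,0,0]],
    [1,[0,0,-0.015],[0,0,0]],
    [1,[0,0,-0.015],[0,0,0]]
  ]
}}

```text
t: 49.22
tool_pos: [0.4738, 0.1163, 0.1156]
tool_rot: [-3.14, 0.093, -0.003]
contact_force: [-15.2, -0.9, 26.6]
opening: -0.0004
grip_force: 13.4
```

The force signature needs checking, so I'll back off and profile the press.

Request:
{"fn": "jog_arm", "kwargs": {
  "deltas": [
    [1,[0,0,0.035],[0,0,0]],
    [1,[0,0,0.035],[0,0,0]],
    [1,[0,0,0.035],[0,0,0]],
    [1,[0,0,0.035],[0,0,0]],
    [1,[0,0,0.035],[0,0,0]]
  ]
}}

```text
t: 49.63
tool_pos: [0.4718, 0.1158, 0.1226]
tool_rot: [3.14, -0.094, -0.002]
contact_force: [-0.0, -0.2, -0.0]
opening: -0.0002
grip_force: 0.0
```

Request:
{"fn": "jog_arm", "kwargs": {
  "deltas": [
    [1,[0,0,-0.005],[0,0,0]],
    [1,[0,0,-0.005],[0,0,0]],
    [1,[0,0,-0.005],[0,0,0]]
  ]
}}

```text
t: 49.88
tool_pos: [0.472, 0.1159, 0.1212]
tool_rot: [3.14, -0.094, -0.002]
contact_force: [-1.7, -0.3, 2.3]
opening: -0.0001
grip_force: 0.9
```

Request:
{"fn": "jog_arm", "kwargs": {
  "deltas": [
    [1,[0,0,-0.005],[0,0,0]],
    [1,[0,0,-0.005],[0,0,0]],
    [1,[0,0,-0.005],[0,0,0]]
  ]
}}

```text
t: 50.13
tool_pos: [0.4722, 0.1159, 0.1197]
tool_rot: [3.14, -0.094, -0.001]
contact_force: [-2.4, -1.0, 3.2]
opening: 0.0004
grip_force: 1.3
```

Request:
{"fn": "jog_arm", "kwargs": {
  "deltas": [
    [1,[0,0,-0.005],[0,0,0]],
    [1,[0,0,-0.005],[0,0,0]],
    [1,[0,0,-0.005],[0,0,0]]
  ]
}}

```text
t: 50.38
tool_pos: [0.4724, 0.1159, 0.1179]
tool_rot: [3.14, -0.094, 0.0]
contact_force: [-1.2, -0.3, 3.9]
opening: 0.0001
grip_force: 1.9
```

Request:
{"fn": "jog_arm", "kwargs": {
  "deltas": [
    [1,[0,0,-0.005],[0,0,0]],
    [1,[0,0,-0.005],[0,0,0]],
    [1,[0,0,-0.005],[0,0,0]]
  ]
}}

```text
t: 50.63
tool_pos: [0.4725, 0.1159, 0.116]
tool_rot: [-3.14, 0.094, -0.001]
contact_force: [-2.5, -0.7, 5.8]
opening: 0.0003
grip_force: 2.6
```

Request:
{"fn": "jog_arm", "kwargs": {
  "deltas": [
    [1,[0,0,-0.005],[0,0,0]],
    [1,[0,0,-0.005],[0,0,0]],
    [1,[0,0,-0.005],[0,0,0]]
  ]
}}

```text
t: 50.88
tool_pos: [0.4726, 0.116, 0.1159]
tool_rot: [3.14, -0.093, -0.0]
contact_force: [-7.7, -0.5, 15.4]
opening: 0.0
grip_force: 7.3
```

The profile shows a sprung travel from z 0.122 to 0.116 rising to about 5 N, then a hard stop, so the button was fully pressed. I'll retreat and check once more.

Request:
{"fn": "jog_arm", "kwargs": {
  "deltas": [
    [1,[0,0,0.1],[0,0,0]],
    [1,[0,0,0.2],[0,0,0]],
    [1,[0,0,0.3],[0,0,0]],
    [1,[0,0,0.4],[0,0,0]],
    [1,[0,0,0.5],[0,0,0]],
    [1,[-0.1,-0.3,0.5],[0,0,0]],
    [1,[-0.15,-0.6,0.5],[0,0,0]],
    [1,[-0.15,-0.6,0.5],[0,0,0]],
    [1,[-0.15,-0.6,0.5],[0,0,0]],
    [1,[-0.15,-0.6,0.5],[0,0,0]],
    [1,[-0.15,-0.6,0.5],[0,0,0]],
    [1,[-0.15,-0.6,0.5],[0,0,0]]
  ]
}}

```text
t: 51.88
tool_pos: [0.4107, -0.1295, 0.3127]
tool_rot: [3.137, -0.108, -0.002]
contact_force: [1.1, -0.4, -1.3]
opening: -0.0001
grip_force: 0.0
```

```bash
python3 - <<'E'
from h import *
b=ctrl.get_image("top")[90:270,80:440];a=ctrl.get_image("scene")[80:300,60:450]
cv2.imwrite("pics/f.png",cv2.cvtColor(np.vstack([cv2.resize(b,(600,290)),cv2.resize(a,(600,310))]),cv2.COLOR_RGB2BGR))
E
```

```text
(no output)
```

View pics/f.png

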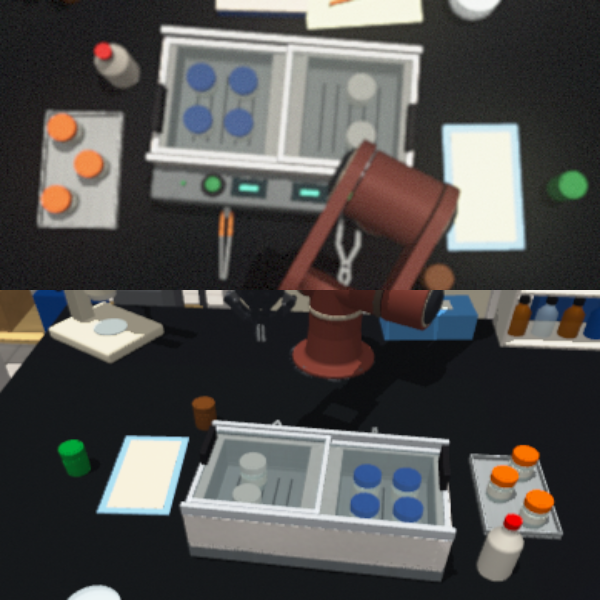

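The final view matches the task. The left cover is shut with its bar back at the outer edge (160,110), over four blue lids around (220,100). Three orange-lidded jars stand on the tray, and nothing else has moved. I'll hand it in.

```bash
python3 -c "
from station import ctrl
print(ctrl.finish_job())"
```

```text
the job is handed in; nothing more can be done
None
```

The job is handed in: the three orange-lidded jars are on the tray, the four blue-lidded jars stand in the left bay with its cover shut, and the left start button was pressed after that (fully down twice, because I repeated the press to confirm it).

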